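Open the bar clamp after a glue-up in the coin laundry

ROBOT

A 7-joint arm with a two-finger parallel gripper is mounted at the origin on the work surface. World frame = base frame: x ahead of the robot, y to its left, z up, the work surface at z = 0. Lengths are in m, angles in degrees, forces in N, time in s.
With the tool pointing down it reaches from about 0.425 to 0.825 m from the base axis. Payload 3.6 kg.
Tool frame: the origin (TCP) lies at the very end of the fingers, on their centre line; the grasp point (between the pads) lies 19 mm behind it; z points along the fingers, y is the line along which they close (so a half turn about z gives the same grasp; the last joint's range is limited). The gripper opens to 93 mm and grips with 3 to 60 N. Pads are 15 mm wide; open, the fingers measure 128 mm over their backs; the gripper's body (75 mm by 188 mm) begins 65 mm behind the grasp point.
Start: joints at [-70.044, 35.231, -0.722, 81.555, 0.464, 63.22, -2.315], TCP at [0.238, 0.605, 0.219] pointing down, gripper open.
Joint ranges: [-178.69, 178.69], [-17.37, 117.87], [-77.05, 75.6], [15.02, 138.74], [-78.02, 258.01], [0.78, 113.62], [-162.83, 162.83]. Speed limits (degrees/s): [159.86, 159.86, 180, 180, 180, 180, 180].

INTERFACE

Orientations are given as [roll, pitch, yaw] about the fixed x, y, z axes, in that order (R = Rz(yaw) Ry(pitch) Rx(roll)).
In Python, from workcell import env gives the robot as it stands.
- The arm moves only by the tool servo_tool, never from a script. Its argument "rows" is a list of rows, each a list of 7 numbers: the turn, a rotation vector about the tool's x, y, z in rad, then the shift along the tool's x, y, z in units of 25 mm (1.0 is 25 mm), then the opening, from 0 (shut) to 1 (fully open). In form: [[ax, ay, az, x, y, z, grip], ...]. A call has 1 to 10 rows; each row shifts and turns the commanded pose from where the row before left it, along the tool's axes as they then stand; what a row does not reach is not made up. A row lasts 1/12 s, in which the tool goes at most 41.7 mm and 7.16 degrees, less where a joint would pass 70% of its speed; a pose out of reach is approached as far as the arm can. A call is refused whole if a number of a shift passes 1 or a number of a turn 0.125, either way. A call with a gripper value outside its range is refused whole. The fingers move at their own pace and stop on an object; "grip_force" is the grip in N (left out, the last holds). Time passes only in rows, so rows that do not move let the fingers close. It gives the time, the measured TCP pose, the force, the opening and the grip force at its end, in the units of the state.
- env.state(): the state, without advancing time (a new reading comes with each control period).
- env.grab_frame(name): name is "side" or "top" or "wrist"; returns the picture (420x560x3 uint8, red, green, blue); there is no depth.
- env.get_calibration(name): a dict with "fx", "fy", "cx", "cy" (pixels), "k1" (the pictures are not rectified: a ray, as slopes to the right and down, at radius r is drawn at 1 + k1 r^2 times it, then the intrinsics apply), "view" (4x4, takes a point from world to camera coordinates). Camera axes: x right, y down, z forward; pixel columns grow to the right and rows downward; lengths in m; the calibration is good to about 2 mm. A picture is of the moment at which its call begins: read the wrist's pose just before it. get_calibration takes no time and is no camera call; for the wrist camera it gives the pose at the moment of the call.
- env.hand_in(): hands the job in; it is judged then, once.
The state is a dict: "time_s": time; "joint_pos": joint angles; "joint_velocities": joint speeds; "joint_torque": joint torques, N m; "tcp_pos": TCP position; "tool_rot": TCP orientation; "ft_force": force on the tool from outside, world axes, zero at the start; "torque": the same for the moment, N m; "width": finger opening in m; "finger_force": force on a finger pad.
Only numpy, scipy, OpenCV 4.12 (cv2) and the standard library are available. Lean on these libraries where they do the work, as an engineer would, in place of code of your own. Each camera call takes 0.05 s, during which the arm holds its last target. There are 200 camera calls.

TASK

The glue has set and the clamp screw is already slack. With the fingertips press down the red release lever on the blue sliding jaw of the bar clamp, keep it down and push the jaw back along its bar, away from the board, all the way to the end stop; then let the lever spring up so that the jaw locks there, and come away. Nothing is picked up: leave the board lying in the clamp and everything else on the counter where it is.

Things in the scene. Friction and masses are not known exactly. Their poses are not given: they have to be found in the camera images.
- clamp: Bar clamp bolted to the counter. Origin on the counter under its bar, z up, x along the bar the way the jaw is pushed back (away from screw and board), y across. Bar 24 mm wide, top 42 mm high, toothed inside, from x = -235 (blue screw head 84 high; screw handle to x = -318, y = +-60) to x = +272 (dark end stop 58 high). Wooden rests under the board, 42 high, y = +-62.
- sliding_jaw (a joint): Jaw travel in m: 0.135 fully back at the end stop (+x of clamp); starts at 0.007 to 0.04. Blue casting, 118 mm along x, 46 wide: front plate (0 to 18 mm behind its face, top 100 above the counter), 44 mm gap open at both sides with the red pad in it, heel (62 to 118). Lever up: locked in +x by 14 mm teeth, 5 mm play. Lever down: slides at 1 to 3 N.
- release (a joint): Angle of the red lever, rad: 0 fully up (pawl seated, jaw locked), 0.34 fully down on its stop. The pawl clears the teeth above about 0.18; 0.22 to 0.34 is safely free. Spring: about 2 N at the pad's centre to start, 4 N fully down; it springs back by itself. Comes fully up only with the jaw at a notch; there is one at the end stop.
- thumb_pad (a point): Centre of the top of the red thumb pad (38 mm along the bar, 30 wide) on the lever. Lever up: 74 mm above the counter, 42 behind the jaw's face, 20 in front of the heel. Pressing moves it down by up to 16 mm and up to 7 mm towards the front plate. It hinges 23 mm behind the heel's front face, 46 mm above the counter. Press its middle or rear half.
- heel (a point): Centre of the upright front face of the jaw's heel (39 mm wide, 50 to 94 mm above the counter, this point at 78). It faces -x of the clamp, towards the thumb pad; a fingertip holding the pad down can push the jaw back (+x) against it.
- jaw_face (a point): Centre of the black face of the sliding jaw, which faces the board (42 mm wide, 50 mm high; this point 71 mm above the counter).
- end_stop (a point): Middle of the inner face of the end stop, 50 mm above the counter. The jaw's rear end, 118 mm behind its face, stands 2 mm from it when fully back.
- board_center (a point): Centre of the glued board lying loose on the bar and rests between screw and jaw: 120 mm along the bar, 170 across, 18 thick, beige with a wooden edge strip, 0.28 kg; underside 42 mm above the counter. Its edge is 8 to 50 mm from the jaw's face. It stays where it is.
- glue_bottle: White and yellow glue bottle with orange nozzle, 56 mm across, 170 mm high; origin under its centre. Bystander.
- screwdriver: Yellow-handled screwdriver, 200 mm long lying on the counter beside the bar; origin under its middle. Bystander.
- tape_roll: Blue roll of tape lying flat, 100 mm across, 36 mm high; origin under its centre. Bystander.
- mallet: Black rubber mallet lying on the counter, head 64 by 100 mm and 64 mm high, wooden handle 200 mm; origin under the head. Bystander.
- dial_knob: White washer dial knob, 64 mm across, 30 mm high; origin under its centre. Bystander.
- mug: Blue mug, 82 mm across, 95 mm high; origin under its centre. Bystander.
- soap_carton: Green carton of washing powder, 70 by 160 mm, 210 mm high, standing; origin under its centre. Bystander.

How it is judged:
By the outcome, as a careful person would: the job done as asked, in the order asked, and still so for the second after the job is handed in, with the robot touching nothing.
It also fails if it takes over 40 s, if anything falls off the work surface, if the arm or the gripper's body presses on something with over 40 N, if the wrist force passes 120 N, or if a joint passes its speed limit or range.

## Working session

There is one attempt and no reset: what is moved stays moved. The work goes in short steps, Python scripts to look and compute and a tool call to move; the robot and the scene stay as the last step left them, time stands still between calls to the robot, and variables do not carry over. Pictures are saved under pics/ and viewed, at most 10 in all, crops included, and the job is handed in when it is done.

Besides the shell and the picture viewer there is one more tool, called after "Emit:" as name([rows], argument=value, ...), one row to a line, values as JSON. servo_tool: Moves the arm, as the interface text tells. Its arguments: {"type":"object","properties":{"rows":{"type":"array"},"grip_force":{"type":"number"}},"required":["rows"]}

```bash
mkdir -p pics; ls; python3 - <<'E'
from workcell import env
import cv2
s=env.state();print(s['tcp_pos'],s['tool_rot'],s['time_s'],s['width'])
for n in("side","top"):
    cv2.imwrite(f'pics/{n}0.png',env.grab_frame(n)[:,:,::-1])
    c=env.get_calibration(n);print(n,c)
E
```

```text
pics
[0.23767088 0.60414948 0.21750014] [-1.79854992e+02  2.68654437e-03  1.58529244e+02] 0.0 0.09284506524135176
side {'fx': 409.1120676921539, 'fy': 409.1120676921539, 'cx': 280.4062591267939, 'cy': 210.93847010308897, 'k1': -0.039443100994840524, 'view': array([[ 0.76303809, -0.64618753, -0.01464751, -0.3999809 ],
       [-0.43288131, -0.49406828, -0.75399622,  0.32672346],
       [ 0.47998608,  0.58166847, -0.65671543,  0.66338339],
       [ 0.        ,  0.        ,  0.        ,  1.        ]])}
top {'fx': 394.8248297518834, 'fy': 394.8248297518834, 'cx': 279.65561354691806, 'cy': 201.44129185456924, 'k1': -0.05122261114811846, 'view': array([[-0.0168708 , -0.99980919,  0.00984637,  0.07696621],
       [-0.99545993,  0.01587317, -0.09384863,  0.5808595 ],
       [ 0.09367443, -0.01138497, -0.99553779,  0.94094695],
       [ 0.        ,  0.        ,  0.        ,  1.        ]])}
```

View pics/top0.png

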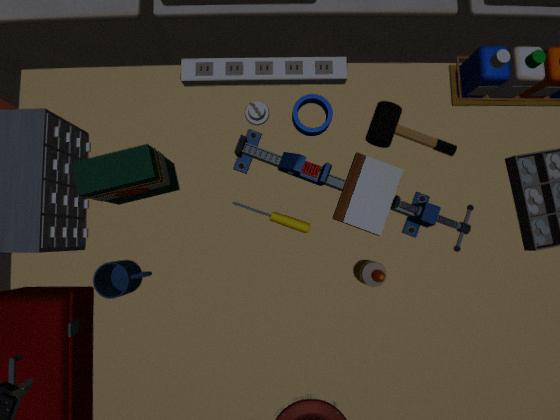

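View pics/side0.png

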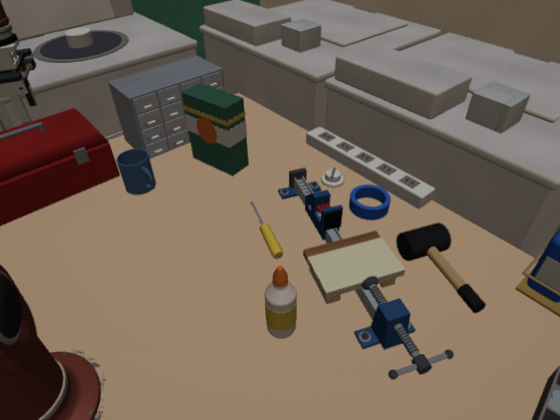

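Top view: the red pad is at about (312,170), the heel at (293,163), the end stop at (241,146), the board at (370,195) and the screw head at (427,212). The bar runs to the left and slightly up, so the push direction is about world +y.

```bash
cat > h.py <<'E'
import numpy as np, cv2
from workcell import env
def ray(c,u,v):
    K=np.array([[c['fx'],0,c['cx']],[0,c['fy'],c['cy']],[0,0,1.]])
    p=cv2.undistortPoints(np.array([[[u,v]]],float),K,np.array([c['k1'],0,0,0.]))[0,0]
    V=c['view'];R=V[:3,:3]
    return -R.T@V[:3,3], R.T@np.array([p[0],p[1],1])
def onz(c,u,v,z):
    o,d=ray(c,u,v); return o+d*(z-o[2])/d[2]
def red(im):
    h=cv2.cvtColor(im,cv2.COLOR_RGB2HSV)
    return cv2.inRange(h,(0,170,70),(6,255,255))|cv2.inRange(h,(174,170,70),(180,255,255))
def blobs(m,a=20):
    n,l,s,c=cv2.connectedComponentsWithStats(m); return [(s[i].tolist(),c[i].round(1).tolist()) for i in range(1,n) if s[i][4]>a]
E
python3 - <<'E'
from h import *
im=cv2.imread('pics/top0.png')[:,:,::-1].copy(); c=env.get_calibration('top')
m=red(im); m[:,:230]=0; m[300:]=0; m[:100]=0
print(blobs(m,10))
h=cv2.cvtColor(im,cv2.COLOR_RGB2HSV)
b=cv2.inRange(h,(100,120,40),(125,255,255)); b[:,:225]=0;b[:125]=0;b[260:]=0
print(blobs(b))
for n,u,v,z in(('pad',312,170,.074),('stop',241,146,.058),('screwhead',428,214,.084),('heel',293,163,.094),('handle',465,228,.06)):print(n,onz(c,u,v,z).round(4))
x=im[120:250,220:480,::-1]; cv2.imwrite('pics/crop.png',cv2.resize(np.clip(x*2.0,0,255).astype('uint8'),None,fx=3,fy=3,interpolation=2))
E
```

```text
[([302, 161, 18, 16, 118], [310.7, 168.9])]
[([297, 125, 32, 8, 134], [312.1, 128.3]), ([246, 130, 16, 16, 104], [252.8, 138.6]), ([279, 152, 27, 20, 301], [293.3, 161.1]), ([234, 155, 18, 18, 150], [243.3, 162.2]), ([320, 163, 11, 19, 89], [324.9, 172.0]), ([300, 173, 18, 9, 45], [308.2, 177.3]), ([413, 192, 11, 12, 54], [416.5, 197.8]), ([421, 196, 19, 29, 290], [430.0, 212.4]), ([403, 221, 17, 16, 118], [410.9, 227.4])]
pad [ 0.6507 -0.0094  0.074 ]
stop [0.7145 0.1585 0.058 ]
screwhead [ 0.5418 -0.2763  0.084 ]
heel [0.6642 0.0359 0.094 ]
handle [ 0.5081 -0.3743  0.06  ]
```

View pics/crop.png

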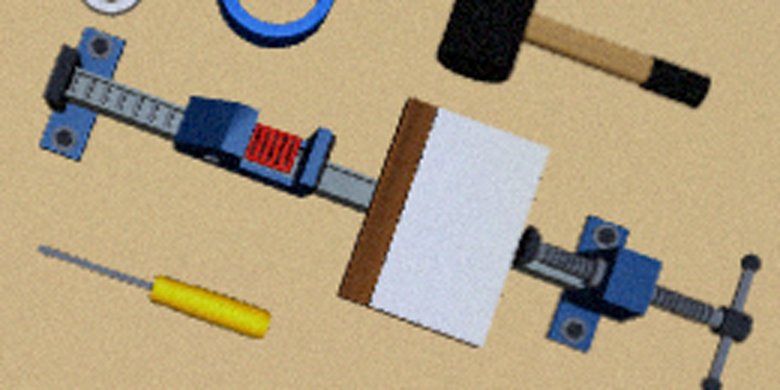

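The enlarged crop shows the jaw with the red pad at full-image (311,169). The bolts give the bar axis. Next I compute the axis and the move to a hover point.

```bash
cat >> h.py <<'E'
from scipy.spatial.transform import Rotation as Ro
def rows(p,n,yaw1=None):
    """tool-frame rows for n steps to p (tool vertical), yaw turned evenly"""
    s=env.state(); P=np.array(s['tcp_pos']); y=s['tool_rot'][2]; dy=0 if yaw1 is None else (yaw1-y+180)%360-180
    d=(np.array(p)-P)/n; 
    for i in range(n):
        R=Ro.from_euler('xyz',[180,0,y+dy*i/n],degrees=True).as_matrix()
        print(np.round([np.radians(-dy/n),*(R.T@d/.025)],3).tolist())
E
python3 - <<'E'
from h import *
c=env.get_calibration('top')
B=lambda x,y:onz(c,220+x/3,120+y/3,.008)
a=(B(99,45)+B(64,137))/2; b=(B(606,236)+B(575,328))/2
d=(a-b)/np.linalg.norm(a-b); print(a,b,np.linalg.norm(a-b),'yaw',np.degrees(np.arctan2(d[1],d[0])))
pad=onz(c,311.2,169.2,.074); nrm=np.array([-d[1],d[0],0])
print('pad',pad,'lat off axis',(pad-a)@nrm,'along to a',(a-pad)@d, 'lat stop',(onz(c,241,146,.058)-a)@nrm,(onz(c,241,146,.058)-a)@d)
# side view pad
im=cv2.imread('pics/side0.png')[:,:,::-1].copy(); m=red(im); m[:,:290]=0;m[:,350:]=0; print(blobs(m,5)); cs=env.get_calibration('side')
yaw=np.degrees(np.arctan2(d[1],d[0]))
rows([pad[0],pad[1],.20],20,yaw)
E
```

```text
[0.71525126 0.14719795 0.008     ] [ 0.54673763 -0.27754435  0.008     ] 0.45694952134101724 yaw 68.35963260356063
pad [ 0.65262954 -0.00754867  0.074     ] lat off axis 0.0011405594340428398 along to a 0.16693320399915385 lat stop 0.0048270067518287685 0.0102441101654007
[([317, 204, 12, 8, 40], [322.2, 206.6])]
[0.079, -1.22, -0.835, 0.035]
[0.079, -1.282, -0.736, 0.035]
[0.079, -1.336, -0.633, 0.035]
[0.079, -1.382, -0.526, 0.035]
[0.079, -1.419, -0.416, 0.035]
[0.079, -1.447, -0.303, 0.035]
[0.079, -1.466, -0.189, 0.035]
[0.079, -1.477, -0.073, 0.035]
[0.079, -1.478, 0.043, 0.035]
[0.079, -1.47, 0.159, 0.035]
[0.079, -1.453, 0.275, 0.035]
[0.079, -1.427, 0.388, 0.035]
[0.079, -1.392, 0.499, 0.035]
[0.079, -1.348, 0.607, 0.035]
[0.079, -1.296, 0.711, 0.035]
[0.079, -1.237, 0.811, 0.035]
[0.079, -1.169, 0.905, 0.035]
[0.079, -1.094, 0.994, 0.035]
[0.079, -1.013, 1.077, 0.035]
[0.079, -0.925, 1.153, 0.035]
```

Emit:
servo_tool([
  [0,0,0.053,-0.81,-0.56,0,0],
  [0,0,0.053,-0.84,-0.51,0,0],
  [0,0,0.053,-0.87,-0.47,0,0],
  [0,0,0.053,-0.89,-0.42,0,0],
  [0,0,0.053,-0.91,-0.37,0,0],
  [0,0,0.053,-0.93,-0.33,0,0],
  [0,0,0.053,-0.95,-0.28,0,0],
  [0,0,0.053,-0.96,-0.23,0,0],
  [0,0,0.053,-0.97,-0.18,0,0],
  [0,0,0.053,-0.98,-0.13,0,0],
], grip_force=20)

```text
time_s: 0.93
tcp_pos: [0.3759, 0.399, 0.2183]
tool_rot: [-179.9, 0.0, 128.0]
ft_force: [0.7, 0.8, -0.0]
width: 0.0309
finger_force: 0.0
```

Emit:
servo_tool([
  [0,0,0.053,-0.98,-0.07,0,0],
  [0,0,0.053,-0.98,-0.02,0,0],
  [0,0,0.053,-0.98,0.03,0,0],
  [0,0,0.053,-0.98,0.08,0,0],
  [0,0,0.053,-0.98,0.13,0,0],
  [0,0,0.053,-0.97,0.18,0,0],
  [0,0,0.053,-0.96,0.23,0,0],
  [0,0,0.053,-0.95,0.28,0,0],
  [0,0,0.053,-0.93,0.33,0,0],
  [0,0,0.053,-0.91,0.38,0,0],
])

```text
time_s: 1.77
tcp_pos: [0.5121, 0.1941, 0.2183]
tool_rot: [-179.9, 0.0, 97.7]
ft_force: [-0.1, 0.2, -0.1]
width: 0.0008
finger_force: 0.0
```

Emit:
servo_tool([
  [0,0,0.053,-0.89,0.43,0,0],
  [0,0,0.053,-0.86,0.47,0,0],
  [0,0,0.053,-0.83,0.52,0,0],
  [0,0,0.053,-0.8,0.56,0,0],
  [0,0,0.053,-0.77,0.61,0,0],
  [0,0,0.053,-0.74,0.65,0,0],
  [0,0,0.053,-0.7,0.69,0,0],
  [0,0,0.053,-0.66,0.73,0,0],
  [0,0,0.03,-0.6,0.75,0,0],
  [0,0,0,0,0,0,0],
])

```text
time_s: 2.6
tcp_pos: [0.6366, 0.0058, 0.2181]
tool_rot: [179.9, 0.3, 71.3]
ft_force: [0.6, -1.3, 0.2]
width: 0.0005
finger_force: 0.0
```

```bash
python3 - <<'E'
from h import *
c=env.get_calibration('wrist'); im=env.grab_frame('wrist')
cv2.imwrite('pics/w1.png',im[:,:,::-1])
m=red(im)
for s,cc in blobs(m,60): print(s,cc,onz(c,*cc,.074))
rows([.6526,-.0075,.13],4,68.4)
E
```

```text
[0.014, -0.101, 0.214, 0.88]
[0.014, -0.098, 0.215, 0.88]
[0.014, -0.095, 0.217, 0.88]
[0.014, -0.092, 0.218, 0.88]
```

View pics/w1.png

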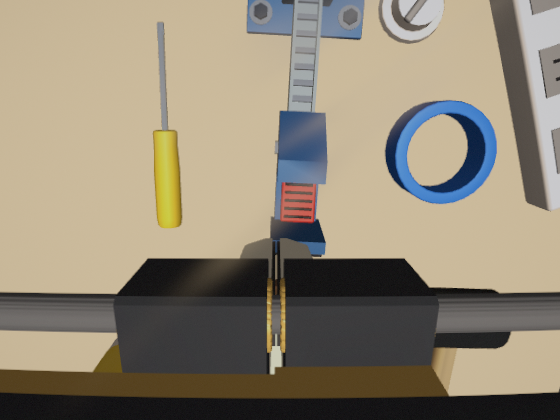

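The wrist view shows the pad with corners at about (284,183), (316,183), (314,221) and (281,221). The heel's lit front face spans rows 155–183, and the end-plate bolts are at (261,11) and (350,16).

```bash
python3 - <<'E'
from h import *
c=env.get_calibration('wrist')
d=np.array([np.cos(np.radians(68.4)),np.sin(np.radians(68.4)),0]);n=np.array([-d[1],d[0],0])
T=np.array(env.state()['tcp_pos'])
for k,u,v,z in(('pad',299,202,.074),('padF',298,221,.074),('padR',300,183,.074),('heeltop',302,155,.094),('bolts',305.5,13.5,.008),('plateTop rear',297,222,.1),('TCP?',277,243,T[2])):
    p=onz(c,u,v,z); print(k,p.round(4),'along',((p-T)@d).round(4),'lat',((p-T)@n).round(4))
v=onz(c,350,16,.008)-onz(c,261,11,.008);print(np.degrees(np.arctan2(v[1],v[0]))+90)
p=c['view']@np.r_[T,1];print('tcp px',c['cx']+c['fx']*p[0]/p[2],c['cy']+c['fy']*p[1]/p[2])
E
```

```text
pad [ 0.6522 -0.0069  0.074 ] along -0.0085 lat -0.0213
padF [ 0.6462 -0.023   0.074 ] along -0.0257 lat -0.0217
padR [0.6581 0.0089 0.074 ] along 0.0083 lat -0.021
heeltop [0.6663 0.0339 0.094 ] along 0.0346 lat -0.0194
bolts [0.7125 0.1489 0.008 ] along 0.1586 lat -0.02
plateTop rear [ 0.6461 -0.0156  0.1   ] along -0.0188 lat -0.0188
TCP? [0.6385 0.014  0.218 ] along 0.0059 lat -0.0009
68.77710129252984
tcp px 274.5242641454036 254.3905028412367
```

```bash
python3 - <<'E'
from h import *
c=env.get_calibration('wrist');t=env.get_calibration('top')
d=np.array([np.cos(np.radians(68.6)),np.sin(np.radians(68.6)),0]);n=np.array([-d[1],d[0],0])
T=np.array(env.state()['tcp_pos'])
V=c['view'];o=-V[:3,:3].T@V[:3,3];print('cam along',(o-T)@d,o[2],'fwd',V[2,:3]@d)
for k,cc,u,v,z in(('heel w',c,302,183,.094),('heel t',t,220+250/3,120+137/3,.094),('padF w .074',c,298,221,.074),('padF t .074',t,220+299/3,120+157/3,.074),('plateTop rear w',c,297,222,.1),('plate top front w',c,297,250,.1),('plate top front t',t,220+330/3,120+160/3,.1),('heelrear w',c,303,112,.09),('stop t',t,220+77/3,120+85/3,.058)):
    p=onz(cc,u,v,z); print(k,p.round(4),'along',((p-T)@d).round(4),'lat',((p-T)@n).round(4))
E
```

```text
cam along 0.06691291789594278 0.38337238793292705 fwd -0.24720537324810302
heel w [0.6596 0.0125 0.094 ] along 0.0121 lat -0.0211
heel t [0.6576 0.0123 0.094 ] along 0.0112 lat -0.0193
padF w .074 [ 0.6462 -0.023   0.074 ] along -0.0258 lat -0.0216
padF t .074 [ 0.6449 -0.0273  0.074 ] along -0.0303 lat -0.0219
plateTop rear w [ 0.6461 -0.0156  0.1   ] along -0.0189 lat -0.0188
plate top front w [ 0.6388 -0.0385  0.1   ] along -0.0429 lat -0.0204
plate top front t [ 0.6379 -0.0479  0.1   ] along -0.052 lat -0.0229
heelrear w [0.6772 0.065  0.09  ] along 0.0675 lat -0.0184
stop t [0.7086 0.1473 0.058 ] along 0.1556 lat -0.0176
```

Emit:
servo_tool([
  [0,0,0.047,0,0.4,0,0],
  [0,0,0,0,0.4,0,0],
  [0,0,0,0,0,0.8,0],
  [0,0,0,0,0,0.8,0],
  [0,0,0,0,0,0.8,0],
  [0,0,0,0,0,0.8,0],
  [0,0,0,0,0,0.6,0],
  [0,0,0,0,0,0.4,0],
  [0,0,0,0,0,0,0],
  [0,0,0,0,0,0,0],
])

```text
time_s: 3.48
tcp_pos: [0.6538, 0.0067, 0.1135]
tool_rot: [-179.9, -0.0, 69.2]
ft_force: [0.3, -0.4, 0.9]
width: 0.0003
finger_force: 0.0
```

```bash
python3 - <<'E'
from h import *
s=env.state();print(s['tcp_pos'],s['tool_rot'],s['ft_force'])
c=env.get_calibration('wrist'); im=env.grab_frame('wrist')
w=cv2.resize(im[120:330,130:430,::-1],None,fx=2,fy=2); 
t=env.grab_frame('side')[150:255,270:420,::-1]; cv2.imwrite('pics/w2.png',np.vstack([w[:300],cv2.resize(t[:75],None,fx=4,fy=4)[:300]]))
E
```

```text
[0.65376365 0.00668995 0.11350258] [-1.79941793e+02 -1.11721882e-02  6.91586370e+01] [ 0.29814499 -0.38630952  0.85150278]
```

View pics/w2.png

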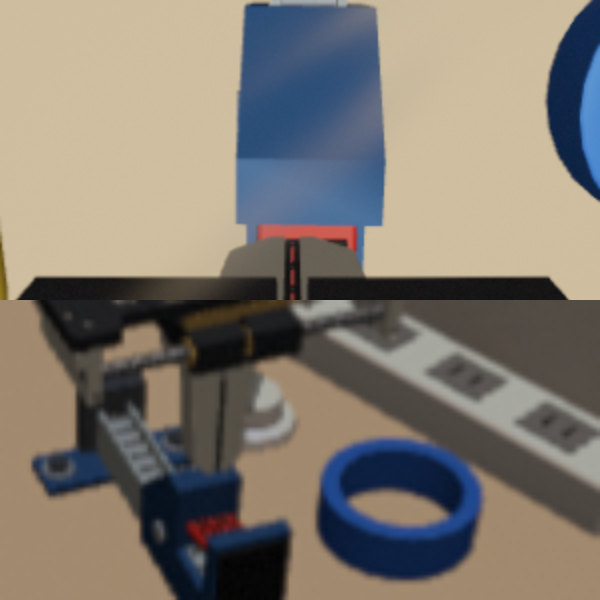

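The fingers hover over the heel's front edge, about 7 mm too far back and 4 mm off to the side. I'll correct that, then go down.

Emit:
servo_tool([
  [0,0,0.01,-0.29,0.17,0,0],
  [0,0,0,0,0,0,0],
  [0,0,0,0,0,0.6,0],
  [0,0,0,0,0,0.4,0],
  [0,0,0,0,0,0,0],
  [0,0,0,0,0,0,0],
])

```text
time_s: 4.08
tcp_pos: [0.6549, -0.0026, 0.0881]
tool_rot: [-179.9, 0.0, 68.5]
ft_force: [0.8, 0.5, -0.5]
width: 0.0002
finger_force: 0.0
```

```bash
python3 - <<'E'
from h import *
s=env.state();print(s['tcp_pos'],s['tool_rot'],s['ft_force'])
im=env.grab_frame('wrist')
w=cv2.resize(im[180:280,180:380,::-1],None,fx=3,fy=3); 
t=env.grab_frame('side')[180:255,280:380,::-1]; cv2.imwrite('pics/w3.png',np.vstack([w,cv2.resize(t,(600,300),None)]))
E
```

```text
[ 0.65490809 -0.0026271   0.08806268] [-1.79909820e+02  3.52885789e-02  6.85062141e+01] [ 0.82356523  0.51584432 -0.49050733]
```

View pics/w3.png

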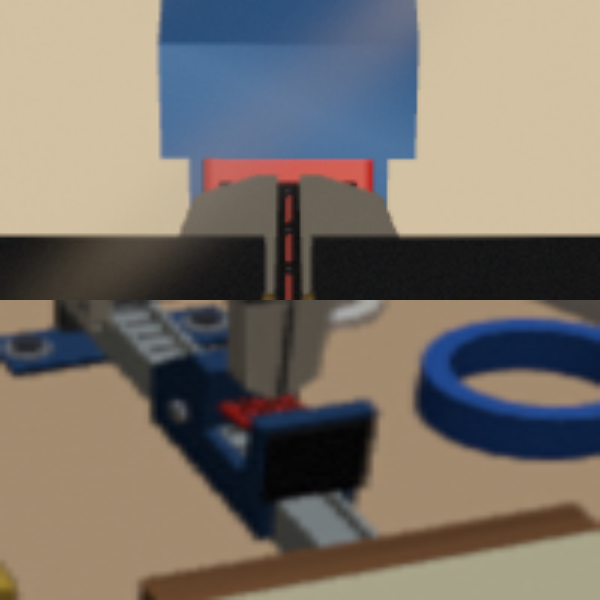

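The fingertips are centred over the pad, with a few millimetres of clearance to the heel. Pressing now.

Emit:
servo_tool([
  [0,0,0,0,0,0.3,0],
  [0,0,0,0,0,0.2,0],
  [0,0,0,0,0,0.16,0],
  [0,0,0,0,0,0,0],
  [0,0,0,0,0,0,0],
])

```text
time_s: 4.6
tcp_pos: [0.6553, -0.0029, 0.0721]
tool_rot: [-180.0, 0.0, 68.5]
ft_force: [-1.1, -0.6, 1.3]
width: 0.0
finger_force: 0.9
```

Emit:
servo_tool([
  [0,0,0,0,0,0.1,0],
  [0,0,0,0,0,0.1,0],
  [0,0,0,0,0,0,0],
  [0,0,0,0,0,0,0],
])

```text
time_s: 4.93
tcp_pos: [0.6556, -0.0032, 0.0674]
tool_rot: [180.0, 0.0, 68.5]
ft_force: [-1.0, -1.9, 3.7]
width: 0.0006
finger_force: 1.3
```

Emit:
servo_tool([
  [0,0,0,0,0,0.1,0],
  [0,0,0,0.1,0,0,0],
  [0,0,0,0.1,0,0,0],
  [0,0,0,0,0,0,0],
  [0,0,0,0,0,0,0],
])

```text
time_s: 5.35
tcp_pos: [0.6582, 0.0032, 0.0649]
tool_rot: [179.9, -0.1, 68.6]
ft_force: [0.8, -0.5, 3.9]
width: 0.0005
finger_force: 1.7
```

Emit:
servo_tool([
  [0,0,0,0.2,0,0,0],
  [0,0,0,0.2,0,0,0],
  [0,0,0,0.2,0,0,0],
  [0,0,0,0,0,0,0],
  [0,0,0,0,0,0,0],
])

```text
time_s: 5.77
tcp_pos: [0.6639, 0.018, 0.0647]
tool_rot: [179.9, -0.1, 68.6]
ft_force: [2.1, 0.4, 3.2]
width: 0.0005
finger_force: 1.4
```

Emit:
servo_tool([
  [0,0,0,0.2,0,0.03,0],
  [0,0,0,0.2,0,0,0],
  [0,0,0,0.2,0,0,0],
  [0,0,0,0.2,0,0,0],
  [0,0,0,0.2,0,0,0],
  [0,0,0,0.2,0,0,0],
  [0,0,0,0.2,0,0,0],
  [0,0,0,0.2,0,0,0],
  [0,0,0,0,0,0,0],
])

```text
time_s: 6.52
tcp_pos: [0.6784, 0.0554, 0.0639]
tool_rot: [179.9, -0.1, 68.6]
ft_force: [1.4, 0.4, 2.7]
width: 0.0007
finger_force: 1.6
```

```bash
python3 - <<'E'
from h import *
s=env.state();print(s['tcp_pos'],s['ft_force'])
w=env.grab_frame('wrist')[:300,130:430,::-1]
t=env.grab_frame('side')[160:260,270:390,::-1]; cv2.imwrite('pics/w4.png',np.hstack([w,cv2.resize(t,(480,300))]))
E
```

```text
[0.67840745 0.05540878 0.0639314 ] [1.41886533 0.43431076 2.72760795]
```

View pics/w4.png

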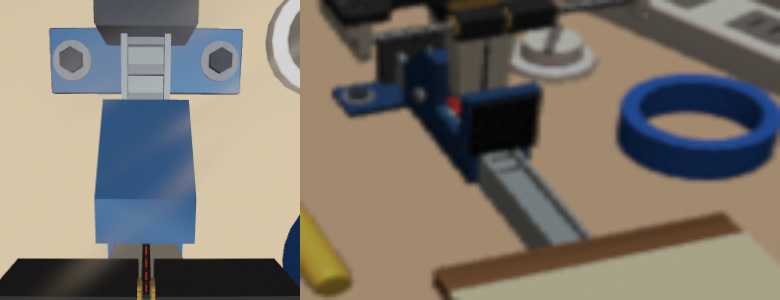

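The jaw slides with the lever down. In the left half, the jaw's rear edge is at row 100 and the end stop's inner face is near row 42, so there is still a gap. I'll continue.

Emit:
servo_tool([
  [0,0,0,0.2,0,0,0],
  [0,0,0,0.2,0,0,0],
  [0,0,0,0.2,0,0,0],
  [0,0,0,0.2,0,0,0],
  [0,0,0,0.2,0,0,0],
  [0,0,0,0,0,0,0],
])

```text
time_s: 7.12
tcp_pos: [0.6871, 0.0789, 0.0637]
tool_rot: [180.0, -0.1, 68.6]
ft_force: [0.8, 0.1, 2.8]
width: 0.0005
finger_force: 1.6
```

Emit:
servo_tool([
  [0,0,0,0.15,0,0,0],
  [0,0,0,0.15,0,0,0],
  [0,0,0,0.1,0,0,0],
  [0,0,0,0,0,0,0],
])

```text
time_s: 7.45
tcp_pos: [0.6893, 0.084, 0.0639]
tool_rot: [-179.9, 0.2, 68.5]
ft_force: [-1.3, -3.7, 6.7]
width: 0.0005
finger_force: 3.0
```

Emit:
servo_tool([
  [0,0,0,0.1,0,0,0],
  [0,0,0,0.1,0,0,0],
  [0,0,0,0,0,0,0],
  [0,0,0,0,0,0,0],
])

```text
time_s: 7.78
tcp_pos: [0.6916, 0.0885, 0.0642]
tool_rot: [-180.0, 0.2, 68.5]
ft_force: [-1.2, -3.3, 4.8]
width: 0.0004
finger_force: 2.9
```

```bash
python3 - <<'E'
from h import *
s=env.state();print(s['tcp_pos'],s['ft_force'])
w=env.grab_frame('wrist')[:300,130:430,::-1]
t=env.grab_frame('side')[160:260,270:390,::-1]; cv2.imwrite('pics/w5.png',np.hstack([w,cv2.resize(t,(480,300))]))
E
```

```text
[0.69160467 0.08854935 0.06415246] [-1.18111806 -3.25123742  4.78941326]
```

View pics/w5.png

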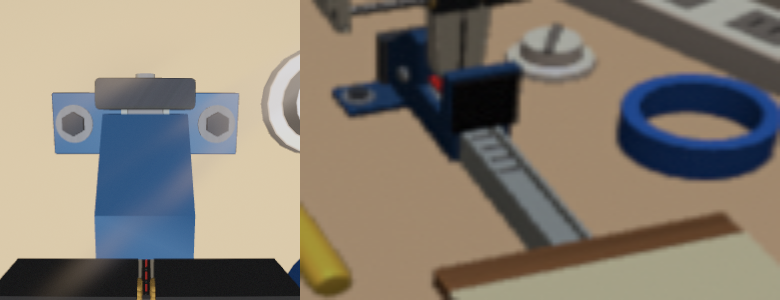

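The jaw's rear edge (row 114) is now only a few millimetres from the end stop (row 108) and it is still creeping. I'll push on until it stops.

Emit:
servo_tool([
  [0,0,0,0.1,0,0,0],
  [0,0,0,0.1,0,0,0],
  [0,0,0,0,0,0,0],
  [0,0,0,0,0,0,0],
])

```text
time_s: 8.22
tcp_pos: [0.6923, 0.0901, 0.0642]
tool_rot: [-179.9, 0.4, 68.4]
ft_force: [-2.9, -6.2, 7.2]
width: 0.0003
finger_force: 5.9
```

Emit:
servo_tool([
  [0,0,0,0.1,0,0,0],
  [0,0,0,0.1,0,0,0],
  [0,0,0,0,0,0,0],
  [0,0,0,0,0,0,0],
])

```text
time_s: 8.55
tcp_pos: [0.6922, 0.0901, 0.0642]
tool_rot: [-179.8, 0.8, 68.2]
ft_force: [-7.8, -12.6, 9.9]
width: 0.0003
finger_force: 8.9
```

The jaw is hard against the stop. I'll ease the push off, lift straight up and let the lever spring.

Emit:
servo_tool([
  [0,0,0,-0.15,0,0,0],
  [0,0,0,-0.1,0,0,0],
  [0,0,0,0,0,0,0],
  [0,0,0,0,0,0,0],
])

```text
time_s: 8.88
tcp_pos: [0.6923, 0.0902, 0.0642]
tool_rot: [-180.0, 0.3, 68.4]
ft_force: [-1.7, -4.4, 6.8]
width: 0.0002
finger_force: 4.0
```

Emit:
servo_tool([
  [0,0,0,0,0,-0.15,0],
  [0,0,0,0,0,-0.15,0],
  [0,0,0,0,0,-0.15,0],
  [0,0,0,0,0,0,0],
  [0,0,0,0,0,0,0],
])

```text
time_s: 9.3
tcp_pos: [0.6906, 0.0909, 0.0733]
tool_rot: [-179.7, 0.4, 68.4]
ft_force: [-3.1, -4.5, -0.5]
width: 0.0004
finger_force: 3.7
```

Lever free (no vertical force). I'll back off the heel a little and rise clear.

Emit:
servo_tool([
  [0,0,0,-0.1,0,-0.2,0],
  [0,0,0,-0.15,0,-0.3,0],
  [0,0,0,0,0,-0.5,0],
  [0,0,0,0,0,-0.8,0],
  [0,0,0,0,0,-0.8,0],
  [0,0,0,-0.8,0,-0.8,0],
  [0,0,0,-0.8,0,-0.8,0],
  [0,0,0,-0.8,0,-0.8,0],
  [0,0,0,0,0,0,0],
  [0,0,0,0,0,0,0],
])

```text
time_s: 10.13
tcp_pos: [0.6703, 0.0319, 0.2031]
tool_rot: [179.8, -0.2, 68.4]
ft_force: [0.7, 0.4, 0.1]
width: 0.0007
finger_force: 0.0
```

```bash
python3 - <<'E'
from h import *
s=env.state();print(s['tcp_pos'],s['ft_force'],s['time_s'])
w=env.grab_frame('wrist')[:300,130:430,::-1]
t=env.grab_frame('side')[160:260,270:390,::-1]; cv2.imwrite('pics/w6.png',np.hstack([w,cv2.resize(t,(480,300))]))
E
```

```text
[0.67029407 0.03185935 0.20307967] [0.68774109 0.39491149 0.14205925] 10.1333
```

View pics/w6.png

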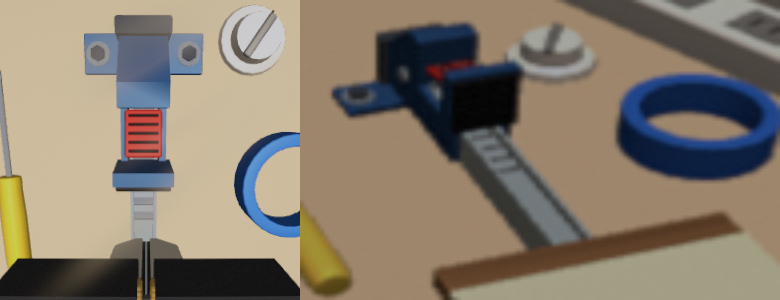

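The jaw sits at the end stop, the red pad is up at crop (143,134), and the board and the other items in view look undisturbed. Handing in.

```bash
python3 -c "
from workcell import env
print(env.hand_in())"
```

```text
the job is handed in; nothing more can be done
None
```

I pushed the jaw back to the end stop with the lever held down, then let the lever spring up and moved the arm clear; the job was handed in at about 10 s. The last pictures showed the jaw at the stop and the lever up; I didn't test the lock by pushing on the jaw.

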